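# Heft the aerial-wire tins and hold up the full one

### The arm

A 7-joint arm with a two-finger parallel gripper is mounted at the origin on the work surface. World frame = base frame: x ahead of the robot, y to its left, z up, the work surface at z = 0. Lengths are in m, angles in rad, forces in N, time in s.
With the tool pointing down it reaches from about 0.425 to 0.875 m from the base axis. Payload 4.7 kg.
Tool frame: the origin (TCP) lies between the finger pads; the fingertips stand 14 mm ahead of it and the grasp point (between the pads) lies 5 mm behind it; z points along the fingers, x is the direction in which the jaws open and shut, and the axes are right-handed (so a half turn about z gives the same grasp; the last joint's range is limited). The gripper opens to 85 mm and grips with 20 to 120 N. Pads are 22 mm wide; open, the fingers measure 114 mm over their backs; the gripper's body (76 mm by 85 mm) begins 54 mm behind the grasp point. The pads swing forward as they close: fully open they stand 13 mm farther back than shut.
Start: joints at [1.293, 0.321, -0.07, 1.45, 0.023, 1.371, -0.057], TCP at [0.187, -0.623, 0.206] pointing down, gripper open.
Joint ranges: [-2.86, 2.86], [-0.3, 2.09], [-1.38, 1.24], [0.06, 2.45], [-1.56, 4.7], [0.09, 2.05], [-2.69, 2.69]. Speed limits (rad/s): [2.57, 2.57, 3.14, 3.14, 3.14, 3.14, 3.14].

### API

Orientations are given as [roll, pitch, yaw] about the fixed x, y, z axes, in that order (R = Rz(yaw) Ry(pitch) Rx(roll)).
In Python, from workcell import * gives the robot as it stands. The module is installed in compiled form; this text tells all that it offers.
- The arm moves only by the tool servo_tool, never from a script. Its argument "rows" is one flat list of numbers, 6 for each row, row after row: the shift along the tool's x, y, z in m, then the turn, a rotation vector about the tool's x, y, z in rad. In form: [dx, dy, dz, ax, ay, az, dx, dy, dz, ax, ay, az, ...]. A call has 1 to 12 rows; each row shifts and turns the commanded pose from where the row before left it, along the tool's axes as they then stand; what a row does not reach is not made up. A row lasts 1/10 s, in which the tool goes at most 50 mm and 8.59 degrees, less where a joint would pass 70% of its speed; a pose out of reach is approached as far as the arm can. A call is refused whole if a number of a shift passes 0.05 or a number of a turn 0.15, either way. A call with a gripper value outside its range is refused whole. "jaw" is the gripper's target within -1 to 1 (fully open at 1, half-way at 0, shut at -1), set as the call begins (left out, the last holds). The fingers move at their own pace and stop on an object; "squeeze" is the grip in N (left out, the last holds). Time passes only in rows, so rows that do not move let the fingers close. It gives the time, the measured TCP pose, the force and the opening at its end, in the units of the state.
- observe(): the state, without advancing time (a new reading comes with each control period).
- read_camera(name): name is "scene" or "top"; returns a dict with "color" (400x640x3 uint8, red, green, blue), "z_map" (400x640 float32, m along the optical axis (not along the pixel's ray), 0 where there is no reading), "intrinsics" (3x3 intrinsics, pixels), "rvec" (rotation vector, rad) and "tvec" (3), from world to camera coordinates, as OpenCV has them. Camera axes: x right, y down, z forward; pixel columns grow to the right and rows downward; lengths in m; the calibration is good to about 2 mm. A picture is of the moment at which its call begins.
- close_job(): hands the job in, once; it reports no verdict.
The state is a dict: "t": time; "joint_positions": joint angles; "qd": joint speeds; "effort": joint torques, N m; "ee_pos": TCP position; "eef_rot": TCP orientation; "wrist_force": force on the tool from outside, world axes, zero at the start; "wrist_torque": the same for the moment, N m; "opening": opening from 0.0 (shut) to 1.0 (fully open).
Only numpy, scipy, OpenCV 4.12 (cv2) and the standard library are available. Lean on these libraries where they do the work, as an engineer would, in place of code of your own. Each camera call takes 0.05 s, during which the arm holds its last target.

### The job

Three look-alike closed tins of aerial wire are parked on the posts of the bench rack; one is still full and clearly heavier than the other two, which are part used. Find the full one by sliding the tins up off their posts and hefting them, and put the two lighter ones back fully down on posts of the rack. Finish holding the heaviest tin up level in the gripper, about 25 cm above the bench and still, without letting go, and leave the dome, the brass port and the sensor arm where they stand.

Things in the scene. Friction and masses are not known exactly. Their poses are not given: they have to be found in the camera images.
- tin_a_mid (a point): centre (on the axis, half-way up) of one of three identical closed ring-shaped wire tins: bare metal side, blue lid, 62 mm in diameter (63 at the lid), 46 mm high, a plain 22 mm bore right through along its upright z axis. It starts on one of the rack's posts, centre 41 mm above the bench. Which post holds which tin changes each time.
- tin_b_mid (a point): the same point of another of the three identical tins. Each weighs 0.15 to 0.70 kg, evenly about its axis, the wire hidden inside; the heaviest outweighs each of the others by at least 0.15 kg
- tin_c_mid (a point): the same point of another of the three identical tins
- rack: fixed white rack: base plate 96 mm (x) by 330 mm (y), 10 mm thick, three upright steel posts in a row along its y, 115 mm apart, 16 mm in diameter, round tops 76 mm above the bench (12 mm proud of a parked tin). At each post's foot a 48 mm flange, its top 18 mm above the bench, carries the tin. Origin at the centre of the underside; yaw within 0.35 rad of the robot's x
- seat0 (a point): foot of the post at the rack's -y end: on the post's axis, at the top of the flange (18 mm above the bench), where the underside of a parked tin rests
- seat1 (a point): the same point of the middle post
- seat2 (a point): the same point of the post at the rack's +y end
- dome: bystander: clear acrylic test dome, 92 mm in diameter and 86 mm high with its knob, loose on the bench; origin at the centre of its underside
- port: bystander: brass pressure port with hexagon and hose barb, 34 mm in diameter and 50 mm high, loose; origin at the centre of its underside
- boom: bystander: white polymer sensor arm lying flat, about 170 mm long (its x), 24 mm wide, 10 mm high, loose; origin near the middle of its underside
Things that resemble listed ones, but are neither listed nor needed, are in the scene too. What is shaped like the part that bears tin_b_mid but green, purple or red is not meant.

How it is judged:
By the outcome, as a careful person would: the job done as asked, in the order asked, and still so for the second after the job is handed in, while the arm keeps its last pose, push and grip.
It also fails if it takes over 61 s, if anything falls off the work surface, if the arm or the gripper's body presses on something with over 40 N, if the wrist force passes 120 N, or if a joint passes its speed limit or range.

## Working session

There is one attempt and no reset: what is moved stays moved. The work goes in short steps, Python scripts to look and compute and a tool call to move; the robot and the scene stay as the last step left them, time stands still between calls to the robot, and variables do not carry over. Pictures are saved under pics/ and viewed, and the job is handed in when it is done.

Besides the shell and the picture viewer there is one more tool, called as a command line: name --argument value ..., lists and objects as JSON in quotes. servo_tool: Moves the arm, as the interface text tells. Its arguments: {"type":"object","properties":{"rows":{"type":"array"},"jaw":{"type":"number"},"squeeze":{"type":"number"}},"required":["rows"]}

```bash
mkdir -p pics; ls; cat > h.py <<'E'
from workcell import *
import numpy as np, cv2
def grab(n):
    c=read_camera(n); np.savez('cam_%s.npz'%n,**c); return c
def world(c,u,v,z=None):
    K=np.array(c['intrinsics']);R=cv2.Rodrigues(np.array(c['rvec'],float))[0];t=np.array(c['tvec'],float).ravel()
    d=c['z_map'][v,u] if z is None else z
    p=np.linalg.inv(K)@np.array([u,v,1.])*d
    return R.T@(p-t)
def cloud(c):
    K=np.array(c['intrinsics']);R=cv2.Rodrigues(np.array(c['rvec'],float))[0];t=np.array(c['tvec'],float).ravel()
    H,W=c['z_map'].shape;u,v=np.meshgrid(np.arange(W),np.arange(H))
    P=np.stack([u,v,np.ones_like(u)],-1)@np.linalg.inv(K).T*c['z_map'][...,None]
    return (P-t)@R
E
python3 - <<'E'
from h import *
print(observe())
for n in('scene','top'):
    c=grab(n); cv2.imwrite('pics/%s0.png'%n,c['color'][...,::-1])
E
```

```text
pics
{'t': 0.0, 'joint_positions': array([ 1.29310171,  0.32184519, -0.07007718,  1.45171133,  0.02259423,
        1.37078331, -0.0569244 ]), 'qd': array([ 0.00052913, -0.00146794,  0.00071081, -0.00056685,  0.00051643,
       -0.0006384 , -0.00128718]), 'effort': array([ 1.93124407e-05, -4.93575525e+01, -3.82081456e-01, -3.14329076e+01,
        1.30402594e-02,  1.12953235e-02, -1.52509710e-05]), 'ee_pos': array([ 0.18676178, -0.62196561,  0.20519084]), 'eef_rot': array([ 3.14149655e+00,  1.95794710e-03, -1.27900314e+00]), 'wrist_force': array([-0.06857664,  0.31098096,  0.28393375]), 'wrist_torque': array([ 0.02235297, -0.02216665, -0.002826  ]), 'opening': 0.9988466664387574}
```

View pics/scene0.png

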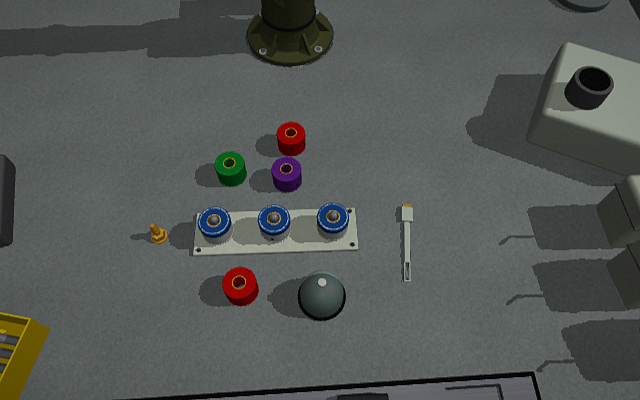

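View pics/top0.png

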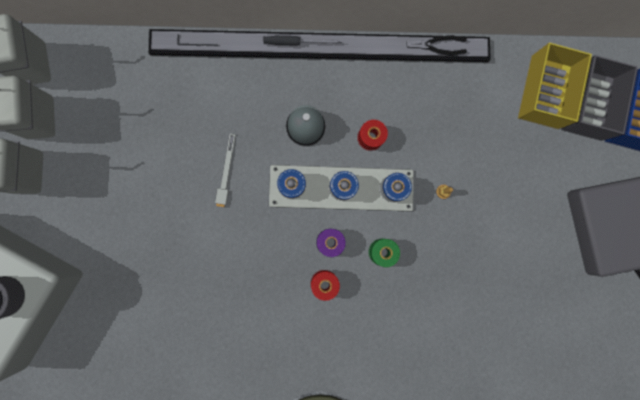

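```bash
cat > m.py <<'E'
from h import *
for n in('scene','top'):
    c=dict(np.load('cam_%s.npz'%n)); X=cloud(c); hsv=cv2.cvtColor(c['color'],cv2.COLOR_RGB2HSV); ok=c['z_map']>0
    print(n,'cam pos',-cv2.Rodrigues(c['rvec'])[0].T@c['tvec'].ravel())
    def comps(m,name,amin=15):
        k,l,s,ce=cv2.connectedComponentsWithStats(m.astype(np.uint8))
        for i in range(1,k):
            if s[i,4]>=amin:
                p=X[(l==i)&ok]
                if len(p): print(name,ce[i].round(),s[i,4],'min',p.min(0).round(3),'max',p.max(0).round(3),'med',np.median(p,0).round(4))
    reach=(X[...,0]>.2)&(X[...,0]<.95)&(abs(X[...,1])<.6)
    comps((hsv[...,0]>100)&(hsv[...,0]<125)&(hsv[...,1]>120)&(X[...,2]>.055)&(X[...,2]<.075)&reach,'blue')
    comps((X[...,2]>.055)&(X[...,2]<.069)&reach,'z64')
    comps((X[...,2]>.068)&(X[...,2]<.1)&reach,'z76',3)
    m=(X[...,2]>.006)&(X[...,2]<.014)&reach&(hsv[...,1]<60)&(hsv[...,2]>120)
    comps(m,'plate',100)
    k,l,s,ce=cv2.connectedComponentsWithStats(m.astype(np.uint8))
    i=1+np.argmax(s[1:,4]); p=X[l==i][:,:2].astype(np.float32); r=cv2.minAreaRect(p*1000); print('rect',r)
    comps((X[...,2]>.008)&reach,'any',10)
E
python3 m.py
```

```text
scene cam pos [1.0034249  0.00914332 0.90022104]
blue [332. 218.] 507 min [0.543 0.035 0.055] max [0.605 0.096 0.069] med [0.5784 0.0648 0.0645]
blue [274. 220.] 502 min [ 0.542 -0.079  0.055] max [ 0.603 -0.019  0.069] med [ 0.5771 -0.0485  0.0646]
blue [214. 222.] 504 min [ 0.539 -0.194  0.055] max [ 0.6   -0.133  0.069] med [ 0.5749 -0.1636  0.0646]
z64 [551. 125.] 274 min [0.229 0.522 0.055] max [0.423 0.6   0.069] med [0.3936 0.5605 0.0622]
z64 [332. 218.] 718 min [0.541 0.035 0.055] max [0.605 0.097 0.069] med [0.5784 0.0649 0.0646]
z64 [274. 219.] 726 min [ 0.54  -0.079  0.055] max [ 0.603 -0.019  0.069] med [ 0.5754 -0.0484  0.0645]
z64 [214. 221.] 738 min [ 0.536 -0.194  0.055] max [ 0.6   -0.133  0.069] med [ 0.5729 -0.1628  0.0646]
z64 [321. 288.] 842 min [0.68  0.003 0.055] max [0.747 0.068 0.069] med [0.7187 0.0341 0.0629]
z64 [ 16. 349.] 440 min [ 0.727 -0.53   0.055] max [ 0.858 -0.468  0.069] med [ 0.792  -0.485   0.0621]
z76 [555. 118.] 688 min [0.229 0.521 0.068] max [0.425 0.6   0.1  ] med [0.3928 0.5584 0.0851]
z76 [333. 214.] 52 min [0.563 0.059 0.068] max [0.581
[... 7229 characters left out ...]
445. 191.] 119 min [ 0.549 -0.295  0.009] max [ 0.576 -0.27   0.051] med [ 0.5613 -0.2793  0.0171]
any [583. 217.] 1267 min [ 0.418 -0.6    0.008] max [ 0.571 -0.572  0.058] med [ 0.5075 -0.5883  0.0418]
any [221. 197.] 140 min [0.525 0.214 0.008] max [0.564 0.24  0.014] med [0.5453 0.227  0.01  ]
any [330. 243.] 596 min [ 0.413 -0.048  0.009] max [0.474 0.012 0.051] med [ 0.4439 -0.0195  0.0456]
any [384. 253.] 670 min [ 0.392 -0.169  0.008] max [ 0.453 -0.107  0.05 ] med [ 0.4227 -0.1369  0.0453]
any [ 37. 296.] 4934 min [0.233 0.524 0.008] max [0.421 0.6   0.164] med [0.3445 0.5741 0.1049]
any [325. 286.] 643 min [ 0.321 -0.037  0.009] max [0.383 0.025 0.05 ] med [ 0.3518 -0.0066  0.0455]
```

Blue-lidded tins sit at top-view pixels (291,183), (344,185) and (397,186). They have blue lids and steel post tops (z≈73–76 mm) on the white plate, with lids at z≈64 mm. The red tins at (372,134) and (325,286), the purple at (330,243) and the green at (384,253) are off-rack decoys. I'll confirm with one crop.

```bash
cat > go.py <<'E'
from h import *
from scipy.spatial.transform import Rotation as R
import sys
# usage: go.py x y z yaw
o=observe(); r=R.from_euler('xyz',o['eef_rot']); t=np.array([float(a) for a in sys.argv[1:4]])
d=t-o['ee_pos']; print('t',o['t'],'tcp',o['ee_pos'].round(4),'rpy',o['eef_rot'].round(4),'q',o['joint_positions'].round(2))
print('F',o['wrist_force'].round(2),'T',o['wrist_torque'].round(2),'open',round(o['opening'],3))
print('world d',d.round(4),'tool d',r.inv().apply(d).round(4),'dist',np.linalg.norm(d).round(3))
g=R.from_euler('xyz',[np.pi,0,float(sys.argv[4])])
print('tool turn',(r.inv()*g).as_rotvec().round(4),'tool d after turn',g.inv().apply(d).round(4))
E
python3 go.py 0.567 -0.162 0.14 -1.595
python3 - <<'E'
import cv2
a=cv2.imread('pics/top0.png')[150:310,250:470]; cv2.imwrite('pics/crop0.png',cv2.resize(a,None,fx=3.5,fy=3.5,interpolation=cv2.INTER_CUBIC))
E
```

```text
t 0.1 tcp [ 0.1868 -0.622   0.2054] rpy [ 3.1415e+00  1.7000e-03 -1.2790e+00] q [ 1.29  0.32 -0.07  1.45  0.02  1.37 -0.06]
F [ 0.45  0.46 -0.18] T [ 0.01 -0.01 -0.04] open 0.998
world d [ 0.3802  0.46   -0.0654] tool d [-0.3311 -0.4965  0.0659] dist 0.6
tool turn [0.0004 0.0016 0.316 ] tool d after turn [-0.4691 -0.369   0.0654]
```

View pics/crop0.png

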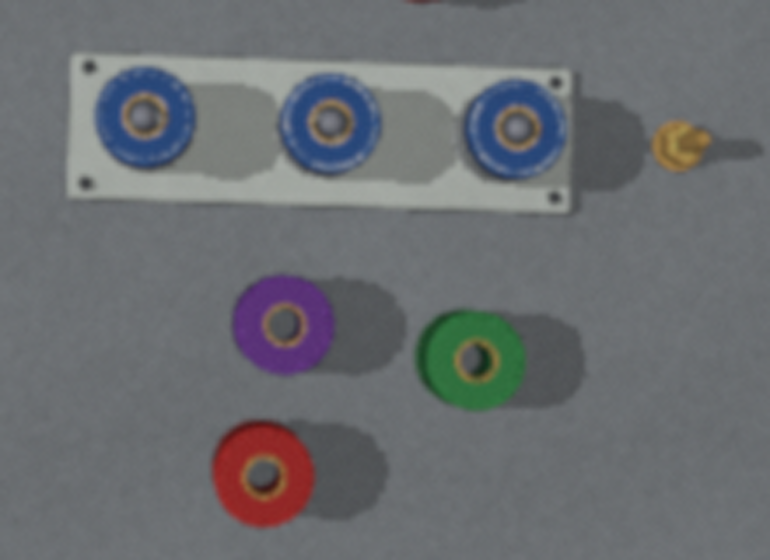

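The crop confirms it: three blue-lidded tins on posts on the white plate, with coloured decoys below. Next I'll move toward the seat0 tin, staying high.

servo_tool --rows '[-0.01, -0.015, 0, 0, 0, 0, -0.02, -0.03, 0, 0, 0, 0, -0.02, -0.03, 0, 0, 0, 0, -0.02, -0.03, 0, 0, 0, 0, -0.02, -0.03, 0, 0, 0, 0, -0.02, -0.03, 0, 0, 0, 0, -0.02, -0.03, 0, 0, 0, 0, -0.02, -0.03, 0, 0, 0, 0, -0.02, -0.03, 0, 0, 0, 0, -0.02, -0.03, 0, 0, 0, 0, -0.02, -0.03, 0, 0, 0, 0, -0.02, -0.03, 0, 0, 0, 0]' --jaw 1 --squeeze 60

```text
t: 1.3
ee_pos: [0.4521, -0.3001, 0.2063]
eef_rot: [3.141, 0.0, -1.278]
wrist_force: [-0.3, -0.3, 0.1]
opening: 1.002
```

```bash
python3 go.py 0.567 -0.162 0.14 -1.595
```

```text
t 1.3 tcp [ 0.4521 -0.3001  0.2063] rpy [ 3.1414e+00  1.0000e-04 -1.2778e+00] q [ 0.87  0.11 -0.36  1.71  0.04  1.33 -0.77]
F [-0.34 -0.29  0.13] T [ 0.02 -0.02  0.07] open 1.002
world d [ 0.1149  0.1381 -0.0663] tool d [-0.099  -0.1499  0.0662] dist 0.192
tool turn [2.000e-04 0.000e+00 3.172e-01] tool d after turn [-0.1409 -0.1116  0.0663]
```

servo_tool --rows '[-0.02, -0.03, 0.01, 0, 0, 0, -0.02, -0.03, 0.01, 0, 0, 0, -0.02, -0.03, 0.01, 0, 0, 0, -0.02, -0.03, 0.01, 0, 0, 0, -0.014, -0.021, 0.01, 0, 0, 0, -0.005, -0.009, 0.006, 0, 0, 0, 0, 0, 0, 0, 0, 0.1, 0, 0, 0, 0, 0, 0.1, 0, 0, 0, 0, 0, 0.1, 0, 0, 0, 0, 0, 0.017, 0, 0, 0, 0, 0, 0]'

```text
t: 2.4
ee_pos: [0.5659, -0.1654, 0.1504]
eef_rot: [3.141, -0.001, -1.595]
wrist_force: [0.3, -0.6, -0.1]
opening: 1.001
```

```bash
python3 go.py 0.567 -0.162 0.14 -1.595
```

```text
t 2.4 tcp [ 0.5659 -0.1654  0.1504] rpy [ 3.1413e+00 -6.0000e-04 -1.5949e+00] q [ 0.61  0.26 -0.44  1.67  0.11  1.24 -1.44]
F [ 0.31 -0.65 -0.07] T [ 0.06  0.04 -0.02] open 1.001
world d [ 0.0011  0.0034 -0.0104] tool d [-0.0034 -0.001   0.0104] dist 0.011
tool turn [ 0.0003 -0.0006  0.0001] tool d after turn [-0.0034 -0.001   0.0104]
```

servo_tool --rows '[-0.003, -0.001, 0.01, 0, 0, 0, 0, 0, 0.02, 0, 0, 0, 0, 0, 0.02, 0, 0, 0, 0, 0, 0.02, 0, 0, 0, 0, 0, 0.02, 0, 0, 0, 0, 0, 0.015, 0, 0, 0, 0, 0, 0.009, 0, 0, 0, 0, 0, 0, 0, 0, 0]'

```text
t: 3.2
ee_pos: [0.5664, -0.1617, 0.0348]
eef_rot: [3.139, 0.001, -1.596]
wrist_force: [-0.7, 0.7, -0.5]
opening: 0.999
```

```bash
python3 go.py 0.567 -0.162 0.036 -1.595; python3 - <<'E'
from h import *
c=grab('scene'); cv2.imwrite('pics/s1.png',cv2.resize(c['color'][120:280,140:380,::-1],None,fx=3.3,fy=3.3))
E
```

```text
t 3.2 tcp [ 0.5664 -0.1617  0.0348] rpy [ 3.1391e+00  8.0000e-04 -1.5955e+00] q [ 0.59  0.37 -0.42  1.78  0.17  1.03 -1.49]
F [-0.75  0.7  -0.46] T [0.03 0.01 0.01] open 0.999
world d [ 0.0006 -0.0003  0.0012] tool d [ 0.0003 -0.0006 -0.0012] dist 0.001
tool turn [ 0.0025  0.0008 -0.0005] tool d after turn [ 0.0003 -0.0006 -0.0012]
```

View pics/s1.png

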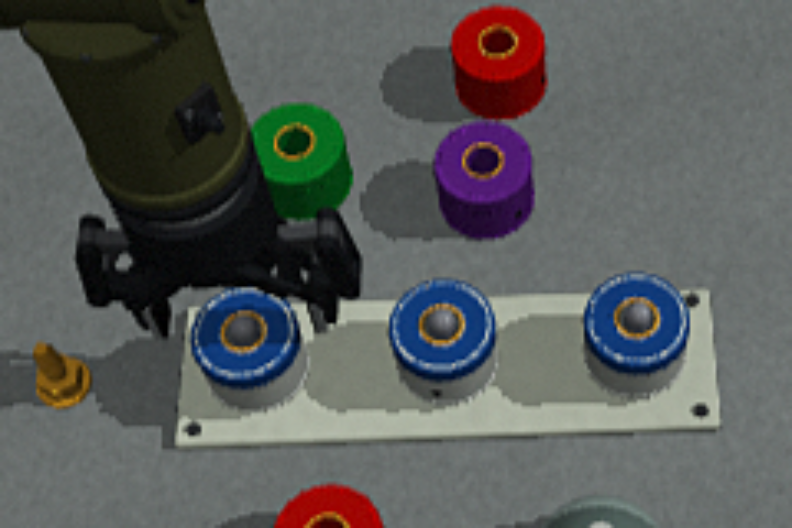

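```bash
python3 - <<'E'
from h import *
c=dict(np.load('cam_scene.npz')); X=cloud(c)
for cx,cy in[(165,330),(160,320),(150,310),(322,318),(330,300),(345,250),(93,250),(130,250),(300,225)]:
    u,v=int(140+cx/3.3),int(120+cy/3.3); print(cx,cy,X[v,u].round(3))
t=grab('top'); X=cloud(t)
cv2.imwrite('pics/t1.png',cv2.resize(t['color'][100:280,250:490,::-1],None,fx=3.3,fy=3.3))
E
```

```text
165 330 [ 0.573 -0.206  0.078]
160 320 [ 0.574 -0.205  0.096]
150 310 [ 0.574 -0.208  0.11 ]
322 318 [ 0.579 -0.114  0.095]
330 300 [ 0.575 -0.107  0.111]
345 250 [ 0.57  -0.093  0.157]
93 250 [ 0.573 -0.222  0.175]
130 250 [ 0.574 -0.203  0.174]
300 225 [ 0.565 -0.115  0.175]
```

View pics/t1.png

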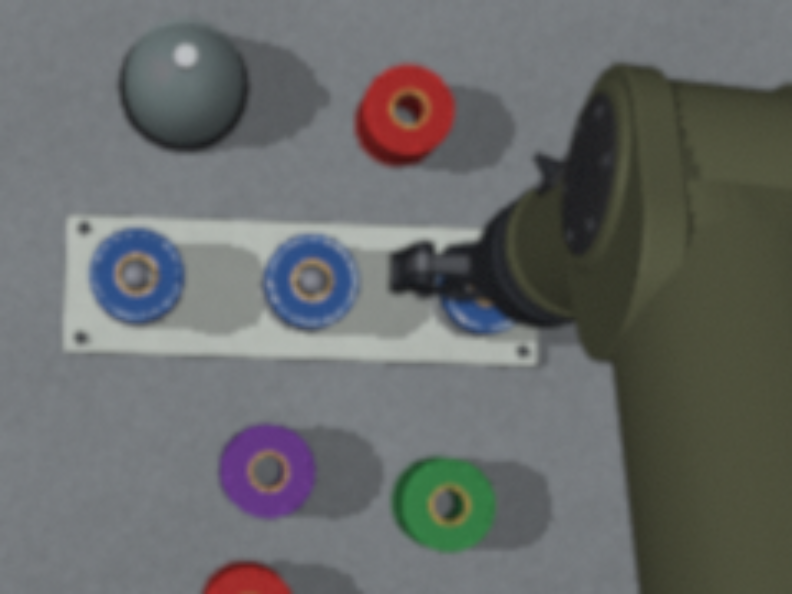

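```bash
python3 go.py .567 -.162 .036 -1.595; python3 - <<'E'
from h import *
c=grab('scene'); X=cloud(c)
m=(abs(X[...,0]-.575)<.03)&(X[...,2]>.02)&(X[...,2]<.12)&(((X[...,1]>-.215)&(X[...,1]<-.197))|((X[...,1]>-.128)&(X[...,1]<-.1)))
v,u=np.nonzero(m)
for a,b in list(zip(u,v))[::6]: print(a,b,X[b,a].round(3),c['color'][b,a])
cv2.imwrite('pics/s2.png',cv2.resize(c['color'][190:250,170:260,::-1],None,fx=8,fy=8,interpolation=cv2.INTER_CUBIC))
E
```

```text
t 3.3 tcp [ 0.5679 -0.1621  0.0367] rpy [-3.1409e+00 -2.0000e-04 -1.5957e+00] q [ 0.59  0.37 -0.42  1.78  0.17  1.03 -1.49]
F [ 0.43 -0.42  1.41] T [-0.01  0.   -0.03] open 1.001
world d [-0.0009  0.0001 -0.0007] tool d [-0.0001  0.0009  0.0007] dist 0.001
tool turn [-0.0007 -0.0002 -0.0007] tool d after turn [-0.0001  0.0009  0.0007]
232 201 [ 0.56  -0.121  0.119] [20 22 24]
241 210 [ 0.566 -0.107  0.094] [ 6  6 10]
234 211 [ 0.581 -0.116  0.12 ] [3 5 6]
187 212 [ 0.567 -0.207  0.099] [2 6 6]
236 212 [ 0.58  -0.114  0.113] [11 10 12]
180 213 [ 0.579 -0.214  0.119] [3 5 8]
187 213 [ 0.57  -0.206  0.101] [3 1 0]
235 213 [ 0.58  -0.116  0.11 ] [50 52 53]
241 213 [ 0.574 -0.107  0.097] [0 0 0]
187 214 [ 0.571 -0.207  0.099] [4 3 1]
235 214 [ 0.579 -0.117  0.105] [53 57 58]
241 214 [ 0.574 -0.107  0.093] [0 0 0]
188 215 [ 0.571 -0.206  0.094] [6 6 5]
236 215 [ 0.579 -0.116  0.099] [58 61 62]
183 216 [ 0.577 -0.213  0.103] [38 39 42]
189 216 [ 0.569 -0.206  0.087] [0 0 2]
238 216 [ 0.576 -0.114  0.089] [ 8  9 10]
186 217 [ 0.578 -0.208  0.1  ] [22 23 23]
235 217 [ 0.58  -0.118  0.094] [51 53 54]
241 217 [ 0.577 -0.108  0.087] [3 3 8]
189 218 [ 0.572 -0.206  0.084] [0 0 0]
185 219 [ 0.577 -0.212  0.092] [54 54 56]
235 219 [ 0.579 -0.12   0.085] [12 15 13]
187 220 [ 0.578 -0.209  0.089] [51 53 52]
237 220 [ 0.581 -0.116  0.083] [56 60 58]
```

View pics/s2.png

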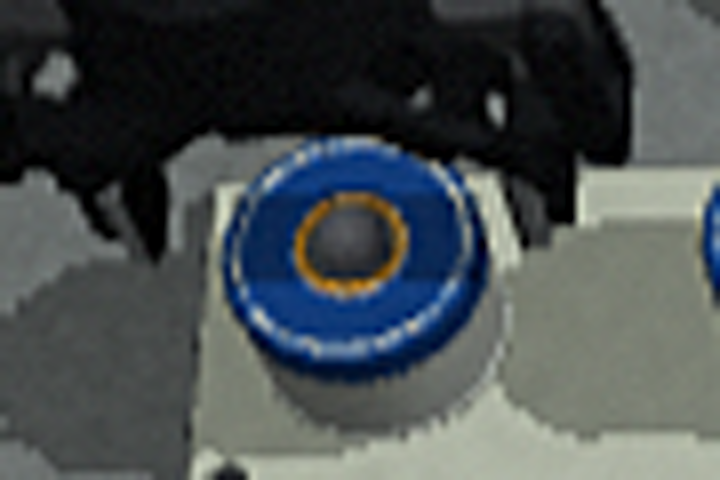

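The camera shows the fingertips near z≈0.08, but the reported TCP implies about 0.03. I'll test this by gently closing only to slightly less than tin width.

servo_tool --rows '[0, 0, 0, 0, 0, 0, 0, 0, 0, 0, 0, 0, 0, 0, 0, 0, 0, 0, 0, 0, 0, 0, 0, 0, 0, 0, 0, 0, 0, 0]' --jaw 0.3 --squeeze 20

```text
t: 3.85
ee_pos: [0.5675, -0.1621, 0.0364]
eef_rot: [-3.141, -0.0, -1.596]
wrist_force: [-0.4, 0.1, -0.5]
opening: 0.65
```

```bash
python3 go.py .567 -.162 .036 -1.595; python3 - <<'E'
from h import *
c=grab('scene'); X=cloud(c)
cv2.imwrite('pics/s3.png',cv2.resize(c['color'][190:250,170:260,::-1],None,fx=8,fy=8,interpolation=cv2.INTER_CUBIC))
E
```

```text
t 3.85 tcp [ 0.5675 -0.1621  0.0364] rpy [-3.1415e+00 -2.0000e-04 -1.5960e+00] q [ 0.59  0.37 -0.42  1.78  0.17  1.03 -1.49]
F [-0.39  0.08 -0.45] T [-0.01 -0.06 -0.  ] open 0.65
world d [-0.0005  0.0001 -0.0004] tool d [-0.0001  0.0005  0.0004] dist 0.001
tool turn [-0.0001 -0.0002 -0.001 ] tool d after turn [-0.0001  0.0005  0.0004]
```

View pics/s3.png

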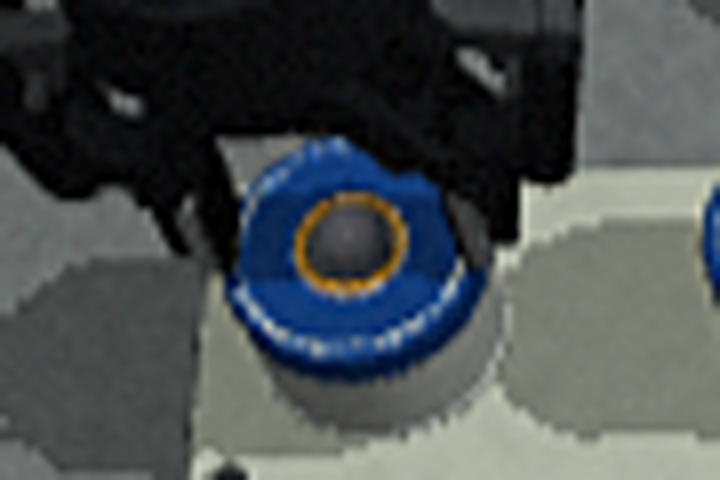

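```bash
python3 - <<'E'
from h import *
c=dict(np.load('cam_scene.npz')); X=cloud(c); g=c['color'].max(-1)
for r in range(208,226,1):
    print(r,[(u,X[r,u].round(3).tolist(),int(g[r,u])) for u in (198,200,228,231,234)])
E
```

```text
208 [(198, [0.504, -0.212, -0.001], 111), (200, [0.505, -0.207, 0.001], 103), (228, [0.575, -0.127, 0.121], 12), (231, [0.575, -0.122, 0.12], 17), (234, [0.575, -0.116, 0.12], 12)]
209 [(198, [0.507, -0.211, -0.0], 119), (200, [0.51, -0.206, 0.004], 108), (228, [0.578, -0.127, 0.123], 11), (231, [0.574, -0.123, 0.116], 12), (234, [0.575, -0.117, 0.116], 9)]
210 [(198, [0.508, -0.212, -0.003], 72), (200, [0.51, -0.207, 0.001], 111), (228, [0.58, -0.127, 0.123], 13), (231, [0.573, -0.124, 0.109], 12), (234, [0.575, -0.118, 0.112], 14)]
211 [(198, [0.556, -0.191, 0.081], 42), (200, [0.512, -0.207, 0.001], 111), (228, [0.581, -0.127, 0.121], 15), (231, [0.578, -0.123, 0.114], 8), (234, [0.575, -0.118, 0.108], 5)]
212 [(198, [0.558, -0.191, 0.081], 17), (200, [0.519, -0.204, 0.009], 120), (228, [0.58, -0.128, 0.116], 8), (231, [0.58, -0.123, 0.114], 10), (234, [0.564, -0.122, 0.084], 4)]
213 [(198, [0.559, -0.191, 0.08], 0), (200, [0.523, -0.204, 0.011], 161), (228, [0.583, -0.128, 0.117], 23), (231, [1.003, 0.009, 0.9], 15), (234, [0.566, -0.122, 0.085], 2)]
214 [(198, [0.561, -0.191, 0.
[... 1409 characters left out ...]
 -0.191, 0.074], 2), (200, [0.572, -0.19, 0.065], 91), (228, [0.579, -0.135, 0.074], 23), (231, [0.578, -0.129, 0.071], 58), (234, [0.547, -0.134, 0.009], 197)]
223 [(198, [0.576, -0.192, 0.07], 0), (200, [0.575, -0.189, 0.067], 91), (228, [0.575, -0.137, 0.062], 42), (231, [0.565, -0.134, 0.041], 96), (234, [0.55, -0.133, 0.011], 154)]
224 [(198, [0.576, -0.193, 0.065], 37), (200, [0.576, -0.19, 0.065], 96), (228, [0.578, -0.136, 0.063], 91), (231, [0.567, -0.134, 0.041], 115), (234, [0.552, -0.133, 0.01], 120)]
225 [(198, [0.578, -0.193, 0.066], 64), (200, [0.578, -0.189, 0.065], 121), (228, [0.581, -0.136, 0.064], 99), (231, [0.57, -0.134, 0.041], 111), (234, [0.555, -0.133, 0.011], 123)]
```

Measured: tips at z≈0.070 at 0.65 opening, centred on the tin in y (−0.192..−0.133). So the reported z seems to read ~45 mm low. I'll reopen, check body clearance, and descend by vision in small steps.

servo_tool --rows '[0, 0, 0, 0, 0, 0, 0, 0, 0, 0, 0, 0, 0, 0, 0, 0, 0, 0, 0, 0, 0.01, 0, 0, 0, 0, 0, 0.01, 0, 0, 0, 0, 0, 0, 0, 0, 0]' --jaw 1

```text
t: 4.5
ee_pos: [0.5656, -0.1617, 0.0139]
eef_rot: [3.138, 0.001, -1.596]
wrist_force: [-0.1, 0.2, -0.3]
opening: 1.002
```

```bash
python3 go.py .567 -.162 .0 -1.595; python3 - <<'E'
from h import *
c=grab('scene'); X=cloud(c); g=c['color'].max(-1)
cv2.imwrite('pics/s4.png',cv2.resize(c['color'][180:250,160:270,::-1],None,fx=7,fy=7,interpolation=cv2.INTER_CUBIC))
print([(r,X[r,208].round(3).tolist(),int(g[r,208])) for r in range(196,216)])
m=(g<70)&(X[...,2]>.02)&(abs(X[...,0]-.575)<.03)
for s in((-.225,-.195),(-.13,-.1)):
    k=m&(X[...,1]>s[0])&(X[...,1]<s[1]); p=X[k]; i=np.argsort(p[:,2])[:8]; print(p[i].round(3).tolist())
E
```

```text
t 4.5 tcp [ 0.5656 -0.1617  0.0139] rpy [ 3.1377e+00  1.1000e-03 -1.5959e+00] q [ 0.58  0.39 -0.42  1.79  0.19  1.   -1.5 ]
F [-0.08  0.16 -0.26] T [-0.03  0.03  0.  ] open 1.002
world d [ 0.0014 -0.0003 -0.0139] tool d [ 0.0003 -0.0015  0.0139] dist 0.014
tool turn [ 0.0039  0.0011 -0.0009] tool d after turn [ 0.0003 -0.0014  0.0139]
[(196, [0.598, -0.146, 0.207], 11), (197, [0.599, -0.146, 0.206], 14), (198, [0.599, -0.146, 0.203], 14), (199, [0.599, -0.147, 0.2], 17), (200, [0.6, -0.147, 0.197], 8), (201, [0.6, -0.148, 0.194], 12), (202, [0.6, -0.148, 0.192], 16), (203, [0.6, -0.149, 0.187], 13), (204, [0.601, -0.149, 0.186], 16), (205, [0.601, -0.15, 0.183], 18), (206, [0.601, -0.151, 0.18], 11), (207, [0.601, -0.152, 0.176], 14), (208, [0.601, -0.152, 0.172], 9), (209, [0.576, -0.163, 0.123], 6), (210, [0.577, -0.163, 0.121], 7), (211, [0.575, -0.165, 0.113], 14), (212, [0.551, -0.175, 0.066], 114), (213, [0.553, -0.175, 0.065], 108), (214, [0.554, -0.176, 0.064], 87), (215, [0.558, -0.175, 0.066], 90)]
[[0.57, -0.206, 0.051], [0.569, -0.206, 0.052], [0.565, -0.206, 0.055], [0.563, -0.206, 0.055], [0.574, -0.209, 0.055], [0.574, -0.207, 0.056], [0.568, -0.205, 0.056], [0.574, -0.211, 0.056]]
[[0.575, -0.114, 0.058], [0.577, -0.12, 0.058], [0.577, -0.118, 0.059], [0.573, -0.114, 0.059], [0.574, -0.112, 0.06], [0.574, -0.11, 0.06], [0.578, -0.116, 0.06], [0.564, -0.108, 0.061]]
```

View pics/s4.png

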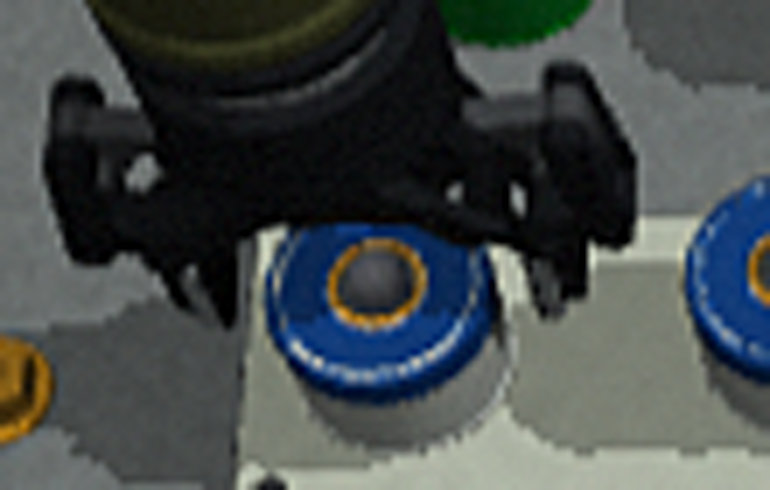

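servo_tool --rows '[0, -0.001, 0.008, 0, 0, 0, 0, 0, 0.008, 0, 0, 0, 0, 0, 0.008, 0, 0, 0, 0, 0, 0, 0, 0, 0]'

```text
t: 4.95
ee_pos: [0.5672, -0.1618, -0.0094]
eef_rot: [3.139, 0.001, -1.596]
wrist_force: [-0.1, -0.0, 0.3]
opening: 1.0
```

servo_tool --rows '[0, 0, 0, 0, 0, 0, 0, 0, 0, 0, 0, 0, 0, 0, 0, 0, 0, 0, 0, 0, 0, 0, 0, 0, 0, 0, 0, 0, 0, 0, 0, 0, 0, 0, 0, 0]' --jaw 0.2 --squeeze 20

```text
t: 5.55
ee_pos: [0.5689, -0.1623, -0.0073]
eef_rot: [-3.141, -0.0, -1.596]
wrist_force: [0.3, -1.6, 2.3]
opening: 0.714
```

```bash
python3 go.py .567 -.162 .0 -1.595; python3 - <<'E'
from h import *
c=grab('scene')
cv2.imwrite('pics/s5.png',cv2.resize(c['color'][180:250,160:270,::-1],None,fx=7,fy=7,interpolation=cv2.INTER_CUBIC))
E
```

```text
t 5.55 tcp [ 0.5689 -0.1623 -0.0073] rpy [-3.1408e+00 -3.0000e-04 -1.5961e+00] q [ 0.57  0.42 -0.41  1.8   0.2   0.95 -1.52]
F [ 0.25 -1.61  2.27] T [-0.03 -0.01 -0.01] open 0.714
world d [-0.0019  0.0003  0.0073] tool d [-0.0002  0.0019 -0.0073] dist 0.008
tool turn [-0.0008 -0.0004 -0.0011] tool d after turn [-0.0002  0.0019 -0.0073]
```

View pics/s5.png

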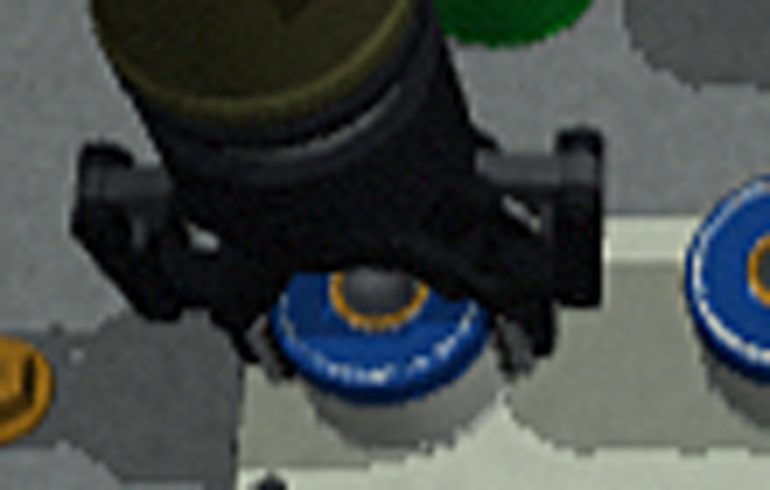

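Gripped at 0.714 (≈62 mm), with small side forces. Firm up and lift straight up 80 mm.

servo_tool --rows '[0, 0, 0, 0, 0, 0, 0, 0, 0, 0, 0, 0, 0, 0, 0, 0, 0, 0, 0, 0, -0.01, 0, 0, 0, 0, 0, -0.015, 0, 0, 0, 0, 0, -0.015, 0, 0, 0, 0, 0, -0.015, 0, 0, 0, 0, 0, -0.015, 0, 0, 0, 0, 0, -0.01, 0, 0, 0]' --jaw -0.2 --squeeze 60

```text
t: 6.5
ee_pos: [0.5693, -0.1623, 0.0745]
eef_rot: [-3.139, -0.001, -1.596]
wrist_force: [0.1, -0.0, -3.2]
opening: 0.706
```

servo_tool --rows '[0, 0, 0, 0, 0, 0, 0, 0, 0, 0, 0, 0, 0, 0, 0, 0, 0, 0, 0, 0, 0, 0, 0, 0]'

```text
t: 6.9
ee_pos: [0.5678, -0.1619, 0.0713]
eef_rot: [3.14, 0.0, -1.596]
wrist_force: [0.7, -0.6, -2.9]
opening: 0.706
```

servo_tool --rows '[0, 0, 0, 0, 0, 0]'

```text
t: 7.0
ee_pos: [0.568, -0.162, 0.0716]
eef_rot: [3.14, 0.0, -1.596]
wrist_force: [0.0, 0.1, -3.3]
opening: 0.707
```

servo_tool --rows '[0, 0, 0, 0, 0, 0]'

```text
t: 7.1
ee_pos: [0.5682, -0.162, 0.0719]
eef_rot: [3.141, 0.0, -1.596]
wrist_force: [-0.2, 0.0, -2.5]
opening: 0.71
```

```bash
python3 - <<'E'
from h import *
F=[]
for i in range(3):
    c=grab('scene');o=observe();F.append(o['wrist_force']);print(o['t'],o['wrist_force'].round(2),o['wrist_torque'].round(3),o['effort'].round(2),o['ee_pos'].round(4),o['eef_rot'].round(3))
cv2.imwrite('pics/s6.png',cv2.resize(c['color'][150:260,140:300,::-1],None,fx=5,fy=5,interpolation=cv2.INTER_CUBIC))
E
```

```text
7.15 [-0.87  0.28 -2.4 ] [-0.052  0.037  0.028] [ 0.000e+00 -4.582e+01 -4.170e+00 -2.959e+01  1.000e-02  1.000e-02
 -0.000e+00] [ 0.5683 -0.162   0.072 ] [ 3.141  0.    -1.596]
7.2 [-0.11 -0.89 -3.11] [-0.018  0.063 -0.004] [ 0.000e+00 -4.582e+01 -4.170e+00 -2.960e+01  1.000e-02  1.000e-02
 -0.000e+00] [ 0.5684 -0.1621  0.0721] [ 3.141  0.    -1.596]
7.25 [-0.01 -0.39 -3.17] [-0.025 -0.024  0.01 ] [-0.000e+00 -4.582e+01 -4.170e+00 -2.961e+01  1.000e-02  0.000e+00
 -0.000e+00] [ 0.5684 -0.1621  0.0722] [ 3.141 -0.    -1.596]
```

View pics/s6.png

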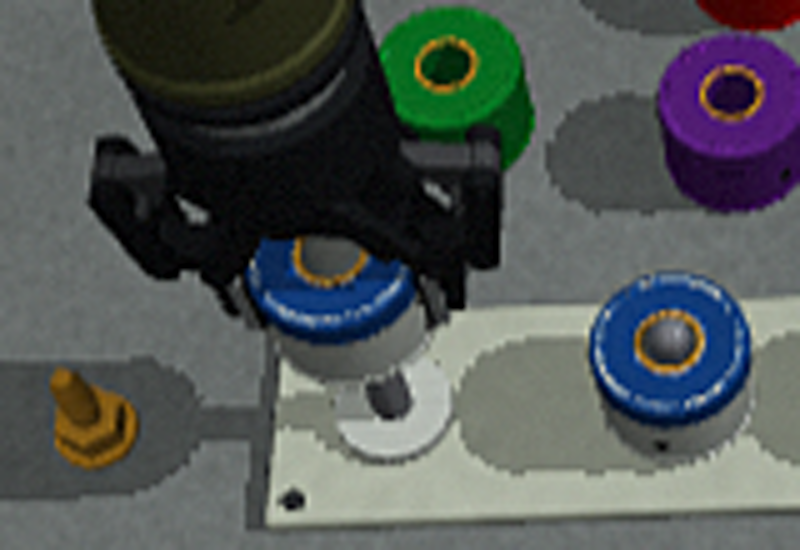

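The tin is clear of its post and weighs about 3.0 N (~0.30 kg). Lower it straight back.

servo_tool --rows '[0, 0, 0.01, 0, 0, 0, 0, 0, 0.015, 0, 0, 0, 0, 0, 0.015, 0, 0, 0, 0, 0, 0.015, 0, 0, 0, 0, 0, 0.013, 0, 0, 0, 0, 0, 0.008, 0, 0, 0, 0, 0, 0.003, 0, 0, 0, 0, 0, 0, 0, 0, 0]'

```text
t: 8.05
ee_pos: [0.5686, -0.1621, -0.0066]
eef_rot: [3.142, -0.0, -1.596]
wrist_force: [-0.1, 0.5, -2.1]
opening: 0.705
```

servo_tool --rows '[0, 0, 0, 0, 0, 0, 0, 0, 0, 0, 0, 0]'

```text
t: 8.25
ee_pos: [0.5688, -0.1623, -0.0065]
eef_rot: [-3.141, -0.0, -1.596]
wrist_force: [0.7, -0.6, -3.5]
opening: 0.703
```

servo_tool --rows '[0, 0, 0.001, 0, 0, 0, 0, 0, 0.001, 0, 0, 0, 0, 0, 0, 0, 0, 0]'

```text
t: 8.55
ee_pos: [0.5689, -0.1623, -0.007]
eef_rot: [-3.141, -0.001, -1.596]
wrist_force: [-4.2, 0.8, 7.1]
opening: 0.706
```

servo_tool --rows '[0, 0, 0, 0, 0, 0, 0, 0, 0, 0, 0, 0, 0, 0, 0, 0, 0, 0, 0, 0, 0, 0, 0, 0]' --jaw 1

```text
t: 8.95
ee_pos: [0.5686, -0.1621, -0.0088]
eef_rot: [-3.141, -0.0, -1.596]
wrist_force: [-0.1, -1.2, -0.1]
opening: 1.001
```

servo_tool --rows '[0, 0, -0.01, 0, 0, 0, 0, 0, -0.03, 0, 0, 0, 0, 0, -0.03, 0, 0, 0, 0, 0, -0.02, 0, 0, 0, -0.025, 0, 0, 0, 0, 0, -0.035, 0, 0, 0, 0, 0, -0.035, 0, 0, 0, 0, 0, -0.02, 0, 0, 0, 0, 0, 0, 0, 0, 0, 0, 0, 0, 0, 0, 0]'

```text
invalid input
```

```bash
python3 go.py .5695 -.047 -0.009 -1.595; python3 - <<'E'
from h import *
c=grab('scene')
cv2.imwrite('pics/s7.png',cv2.resize(c['color'][130:270,140:380,::-1],None,fx=3.3,fy=3.3,interpolation=cv2.INTER_CUBIC))
E
```

```text
t 8.95 tcp [ 0.5686 -0.1621 -0.0088] rpy [-3.1414e+00 -1.0000e-04 -1.5960e+00] q [ 0.58  0.43 -0.41  1.8   0.2   0.95 -1.52]
F [-0.11 -1.24 -0.13] T [ 0.04 -0.02  0.01] open 1.001
world d [ 0.0009  0.1151 -0.0002] tool d [-0.1151  0.002   0.0002] dist 0.115
tool turn [-0.0001 -0.0001 -0.001 ] tool d after turn [-0.1151  0.0019  0.0002]
```

View pics/s7.png

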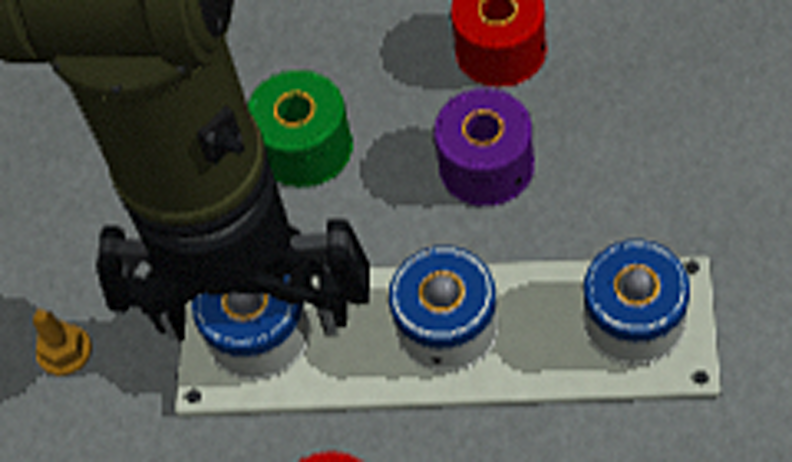

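The seat0 tin is back down (crop 245,305). The last move was refused because its number list was malformed, so I'll resend it.

servo_tool --rows '[0, 0, -0.01, 0, 0, 0, 0, 0, -0.03, 0, 0, 0, 0, 0, -0.03, 0, 0, 0, 0, 0, -0.02, 0, 0, 0, -0.025, 0, 0, 0, 0, 0, -0.035, 0, 0, 0, 0, 0, -0.035, 0, 0, 0, 0, 0, -0.02, 0, 0, 0, 0, 0, 0, 0, 0, 0, 0, 0]'

```text
t: 9.9
ee_pos: [0.5717, -0.0424, 0.0824]
eef_rot: [-3.14, 0.002, -1.59]
wrist_force: [0.9, 0.7, 0.4]
opening: 1.003
```

```bash
python3 go.py .570 -.047 -0.009 -1.595; python3 - <<'E'
from h import *
c=grab('scene')
cv2.imwrite('pics/s8.png',cv2.resize(c['color'][130:270,140:380,::-1],None,fx=3.3,fy=3.3,interpolation=cv2.INTER_CUBIC))
E
```

```text
t 9.9 tcp [ 0.5717 -0.0424  0.0824] rpy [-3.1404e+00  1.6000e-03 -1.5896e+00] q [ 0.46  0.29 -0.5   1.78  0.15  1.11 -1.68]
F [0.93 0.67 0.42] T [ 0.01 -0.07  0.03] open 1.003
world d [-0.0017 -0.0046 -0.0914] tool d [0.0048 0.0018 0.0913] dist 0.091
tool turn [-0.0012  0.0017  0.0054] tool d after turn [0.0046 0.0016 0.0914]
```

View pics/s8.png

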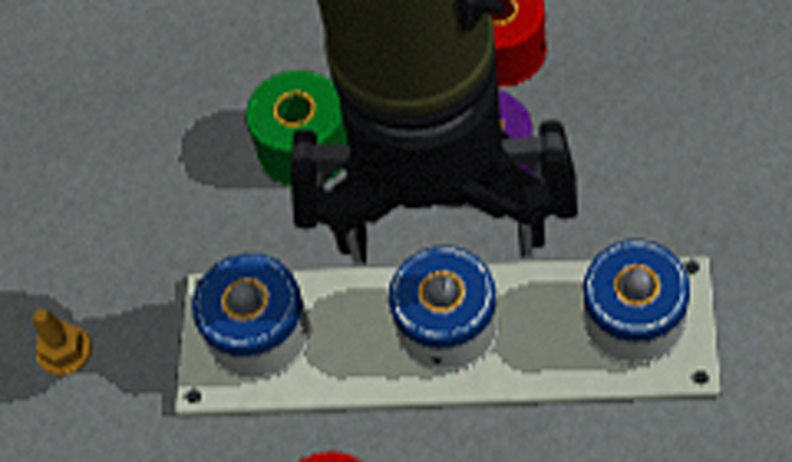

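All three tins sit the same way on the rack; seat0 at crop (245,300) is fully down. Next: descend on seat1.

servo_tool --rows '[0, 0, 0.01, 0, 0, 0, 0, 0, 0.02, 0, 0, 0, 0, 0, 0.02, 0, 0, 0, 0, 0, 0.01, 0, 0, 0]'

```text
t: 10.35
ee_pos: [0.5697, -0.0493, 0.0189]
eef_rot: [3.138, -0.001, -1.599]
wrist_force: [-0.3, 0.1, 0.7]
opening: 1.005
```

```bash
python3 go.py .570 -.047 -0.009 -1.595
```

```text
t 10.35 tcp [ 0.5697 -0.0493  0.0189] rpy [ 3.1382e+00 -5.0000e-04 -1.5988e+00] q [ 0.45  0.37 -0.48  1.83  0.2   1.   -1.71]
F [-0.26  0.12  0.7 ] T [ 0.05 -0.   -0.  ] open 1.005
world d [ 0.0003  0.0023 -0.0279] tool d [-0.0023 -0.0003  0.0279] dist 0.028
tool turn [ 0.0034 -0.0005 -0.0038] tool d after turn [-0.0023 -0.0002  0.0279]
```

servo_tool --rows '[-0.001, 0, 0.015, 0, 0, 0, 0, 0, 0.011, 0, 0, 0, 0, 0, 0.004, 0, 0, 0, 0, 0, 0, 0, 0, 0]'

```text
t: 10.75
ee_pos: [0.571, -0.0462, -0.0093]
eef_rot: [3.141, 0.0, -1.596]
wrist_force: [-1.1, -1.1, -0.1]
opening: 0.997
```

servo_tool --rows '[0, 0, 0, 0, 0, 0, 0, 0, 0, 0, 0, 0, 0, 0, 0, 0, 0, 0, 0, 0, 0, 0, 0, 0, 0, 0, 0, 0, 0, 0]' --jaw 0.2 --squeeze 20

```text
t: 11.25
ee_pos: [0.5722, -0.0466, -0.0077]
eef_rot: [-3.14, -0.001, -1.596]
wrist_force: [0.0, -1.9, 5.9]
opening: 0.723
```

```bash
python3 go.py .570 -.047 -0.009 -1.595
```

```text
t 11.25 tcp [ 0.5722 -0.0466 -0.0077] rpy [-3.1400e+00 -9.0000e-04 -1.5961e+00] q [ 0.43  0.4  -0.47  1.85  0.22  0.94 -1.73]
F [ 0.03 -1.88  5.9 ] T [-0.22  0.22  0.03] open 0.723
world d [-0.0022 -0.0004 -0.0013] tool d [0.0004 0.0022 0.0013] dist 0.003
tool turn [-0.0016 -0.0009 -0.0011] tool d after turn [0.0004 0.0022 0.0013]
```

servo_tool --rows '[0, 0, 0, 0, 0, 0, 0, 0, 0, 0, 0, 0, 0, 0, 0, 0, 0, 0, 0, 0, -0.01, 0, 0, 0, 0, 0, -0.015, 0, 0, 0, 0, 0, -0.015, 0, 0, 0, 0, 0, -0.015, 0, 0, 0, 0, 0, -0.015, 0, 0, 0, 0, 0, -0.01, 0, 0, 0, 0, 0, 0, 0, 0, 0, 0, 0, 0, 0, 0, 0]' --jaw -0.2 --squeeze 60

```text
t: 12.35
ee_pos: [0.5713, -0.0462, 0.0713]
eef_rot: [3.142, -0.0, -1.596]
wrist_force: [0.1, 0.3, -6.7]
opening: 0.713
```

servo_tool --rows '[0, 0, 0, 0, 0, 0, 0, 0, 0, 0, 0, 0]'

```text
t: 12.55
ee_pos: [0.5706, -0.0461, 0.0703]
eef_rot: [3.14, 0.0, -1.596]
wrist_force: [0.6, 0.2, -6.2]
opening: 0.711
```

```bash
python3 - <<'E'
from h import *
for i in range(5):
    c=grab('scene');o=observe();print(o['t'],o['wrist_force'].round(2),o['wrist_torque'].round(3),o['ee_pos'].round(4),o['eef_rot'].round(3))
cv2.imwrite('pics/s9.png',cv2.resize(c['color'][150:260,190:350,::-1],None,fx=5,fy=5,interpolation=cv2.INTER_CUBIC))
E
```

```text
12.6 [ 0.41  0.4  -6.86] [-0.034 -0.049  0.046] [ 0.5708 -0.0461  0.0704] [ 3.14   0.    -1.596]
12.65 [ 0.34 -1.1  -5.62] [ 0.034 -0.     0.01 ] [ 0.5709 -0.0461  0.0706] [ 3.14   0.    -1.596]
12.7 [-0.64  0.33 -6.07] [ 0.034 -0.025 -0.002] [ 0.5711 -0.0461  0.0707] [ 3.141  0.    -1.596]
12.75 [ 0.13  0.7  -6.46] [ 0.018  0.022 -0.019] [ 0.5712 -0.0461  0.0709] [ 3.141  0.    -1.596]
12.8 [-0.63 -0.12 -5.68] [-0.011  0.005  0.052] [ 0.5712 -0.0461  0.071 ] [ 3.141  0.    -1.596]
```

View pics/s9.png

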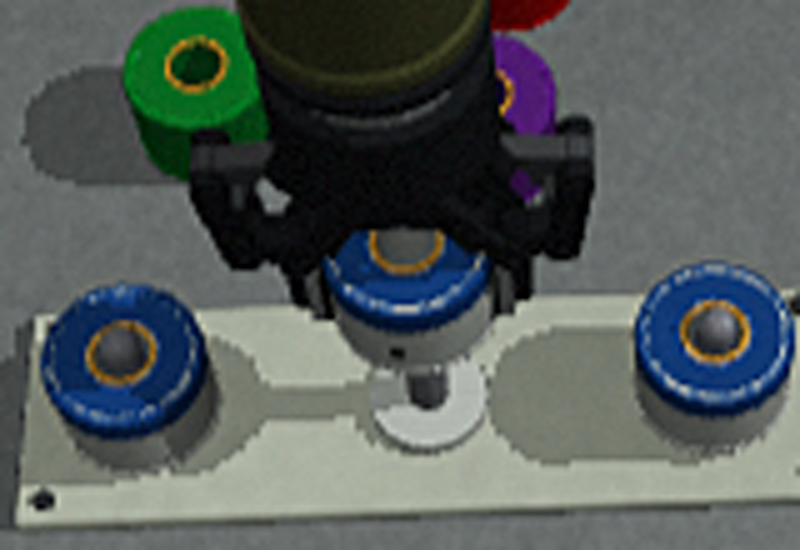

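About 6.2 N (~0.63 kg). It is probably the full one, since masses are capped at 0.70 kg, but the task says to heft all of them. I'll put it back and heft the third.

servo_tool --rows '[0, 0, 0.01, 0, 0, 0, 0, 0, 0.015, 0, 0, 0, 0, 0, 0.015, 0, 0, 0, 0, 0, 0.015, 0, 0, 0, 0, 0, 0.013, 0, 0, 0, 0, 0, 0.008, 0, 0, 0, 0, 0, 0.004, 0, 0, 0, 0, 0, 0, 0, 0, 0, 0, 0, 0, 0, 0, 0]'

```text
t: 13.7
ee_pos: [0.5715, -0.0461, -0.0073]
eef_rot: [3.141, -0.001, -1.596]
wrist_force: [-4.6, 1.0, 4.4]
opening: 0.714
```

servo_tool --rows '[0, 0, 0.001, 0, 0, 0, 0, 0, 0, 0, 0, 0]'

```text
t: 13.9
ee_pos: [0.5715, -0.0461, -0.0074]
eef_rot: [3.141, -0.001, -1.596]
wrist_force: [-8.8, 0.1, 10.4]
opening: 0.715
```

servo_tool --rows '[0, 0, 0, 0, 0, 0, 0, 0, 0, 0, 0, 0, 0, 0, 0, 0, 0, 0, 0, 0, -0.01, 0, 0, 0, 0, 0, -0.03, 0, 0, 0, 0, 0, -0.03, 0, 0, 0, 0, 0, -0.02, 0, 0, 0, -0.025, 0, 0, 0, 0, 0, -0.035, 0, 0, 0, 0, 0, -0.035, 0, 0, 0, 0, 0, -0.02, 0, 0, 0, 0, 0]' --jaw 1

```text
t: 15.0
ee_pos: [0.5744, 0.0727, 0.0814]
eef_rot: [-3.14, 0.002, -1.593]
wrist_force: [-0.6, 0.3, -0.1]
opening: 1.004
```

servo_tool --rows '[0, 0, 0.01, 0, 0, 0, 0, 0, 0.02, 0, 0, 0, 0, 0, 0.02, 0, 0, 0, 0, 0, 0.01, 0, 0, 0, 0, 0, 0, 0, 0, 0]'

```text
t: 15.5
ee_pos: [0.573, 0.0675, 0.0186]
eef_rot: [3.138, -0.001, -1.597]
wrist_force: [-0.4, -0.1, 0.1]
opening: 1.004
```

```bash
python3 go.py .573 .0685 -0.009 -1.595;  python3 - <<'E'
from h import *
c=grab('scene')
cv2.imwrite('pics/s10.png',cv2.resize(c['color'][130:270,160:400,::-1],None,fx=3.3,fy=3.3,interpolation=cv2.INTER_CUBIC))
E
```

```text
t 15.5 tcp [0.573  0.0675 0.0186] rpy [ 3.1383e+00 -7.0000e-04 -1.5971e+00] q [ 0.29  0.39 -0.53  1.82  0.23  1.   -1.94]
F [-0.41 -0.1   0.06] T [-0.05  0.06  0.02] open 1.004
world d [ 0.      0.001  -0.0276] tool d [-0.001  -0.0001  0.0276] dist 0.028
tool turn [ 0.0033 -0.0007 -0.0021] tool d after turn [-0.001   0.      0.0276]
```

View pics/s10.png

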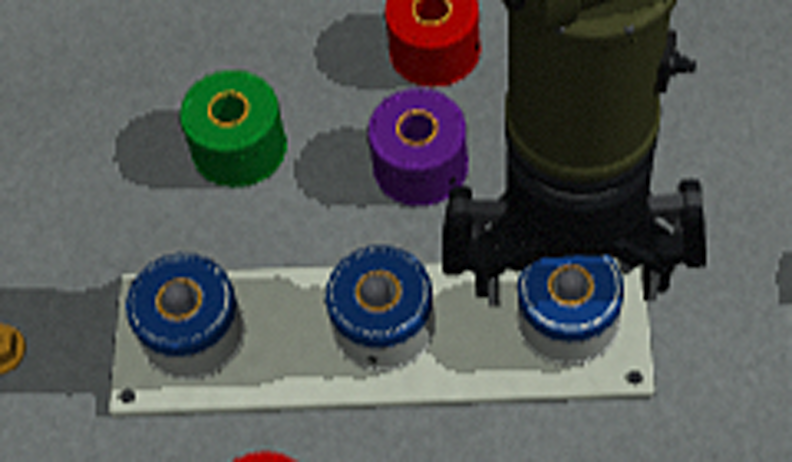

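The fingers straddle the seat2 tin (crop 570,285), and the middle tin is fully down at (378,292).

servo_tool --rows '[0, 0, 0.013, 0, 0, 0, 0, 0, 0.01, 0, 0, 0, 0, 0, 0.004, 0, 0, 0, 0, 0, 0, 0, 0, 0]'

```text
t: 15.95
ee_pos: [0.5735, 0.0687, -0.0076]
eef_rot: [3.14, -0.0, -1.596]
wrist_force: [-1.1, -0.4, -0.3]
opening: 1.004
```

servo_tool --rows '[0, 0, 0, 0, 0, 0, 0, 0, 0, 0, 0, 0, 0, 0, 0, 0, 0, 0, 0, 0, 0, 0, 0, 0, 0, 0, 0, 0, 0, 0]' --jaw 0.2 --squeeze 20

```text
t: 16.45
ee_pos: [0.5748, 0.0686, -0.0061]
eef_rot: [-3.141, -0.0, -1.596]
wrist_force: [-0.2, -1.5, 4.0]
opening: 0.729
```

servo_tool --rows '[0, 0, 0, 0, 0, 0, 0, 0, 0, 0, 0, 0, 0, 0, 0, 0, 0, 0, 0, 0, -0.01, 0, 0, 0, 0, 0, -0.015, 0, 0, 0, 0, 0, -0.015, 0, 0, 0, 0, 0, -0.015, 0, 0, 0, 0, 0, -0.015, 0, 0, 0, 0, 0, -0.01, 0, 0, 0, 0, 0, 0, 0, 0, 0, 0, 0, 0, 0, 0, 0]' --jaw -0.2 --squeeze 60

```text
t: 17.55
ee_pos: [0.5742, 0.0687, 0.0733]
eef_rot: [3.142, -0.0, -1.596]
wrist_force: [-0.5, -0.7, -4.1]
opening: 0.715
```

```bash
python3 - <<'E'
from h import *
for i in range(6):
    c=grab('scene');o=observe();print(o['t'],o['wrist_force'].round(2),o['ee_pos'].round(4),o['eef_rot'].round(3),o['opening'])
cv2.imwrite('pics/s11.png',cv2.resize(c['color'][150:260,230:390,::-1],None,fx=5,fy=5,interpolation=cv2.INTER_CUBIC))
E
```

```text
17.6 [-0.28  0.11 -4.  ] [0.5737 0.0686 0.0727] [ 3.14  -0.    -1.596] 0.7108196708657887
17.65 [-0.19  0.9  -3.85] [0.5735 0.0686 0.0724] [ 3.14  -0.    -1.596] 0.7154175294807966
17.7 [-0.95 -0.36 -3.15] [0.5735 0.0687 0.0723] [ 3.14  -0.    -1.596] 0.7144206397482905
17.75 [ 0.49  0.6  -3.11] [0.5736 0.0687 0.0724] [ 3.14  -0.    -1.596] 0.7172368854426201
17.8 [ 0.04  0.35 -3.72] [0.5737 0.0687 0.0724] [ 3.14  -0.    -1.596] 0.7177587132358189
17.85 [ 0.44 -0.05 -3.03] [0.5738 0.0688 0.0726] [ 3.14  -0.    -1.596] 0.7183164617841229
```

View pics/s11.png

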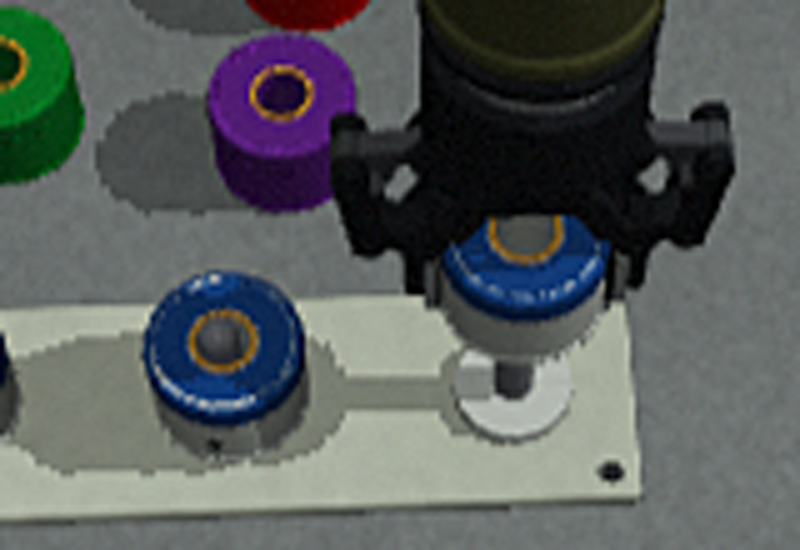

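About 3.5 N (0.36 kg), so the middle tin is the heaviest. Return this one to seat2.

servo_tool --rows '[0, 0, 0.01, 0, 0, 0, 0, 0, 0.015, 0, 0, 0, 0, 0, 0.015, 0, 0, 0, 0, 0, 0.015, 0, 0, 0, 0, 0, 0.013, 0, 0, 0, 0, 0, 0.008, 0, 0, 0, 0, 0, 0.003, 0, 0, 0, 0, 0, 0.001, 0, 0, 0, 0, 0, 0, 0, 0, 0, 0, 0, 0, 0, 0, 0]'

```text
t: 18.85
ee_pos: [0.5745, 0.0689, -0.0058]
eef_rot: [-3.141, -0.0, -1.596]
wrist_force: [-4.4, -0.8, 5.8]
opening: 0.717
```

servo_tool --rows '[0, 0, 0.001, 0, 0, 0, 0, 0, 0, 0, 0, 0]'

```text
t: 19.05
ee_pos: [0.5745, 0.069, -0.0058]
eef_rot: [-3.141, -0.001, -1.596]
wrist_force: [-7.2, -1.3, 12.6]
opening: 0.719
```

Seated. Release, rise, and return to the middle.

servo_tool --rows '[0, 0, 0, 0, 0, 0, 0, 0, 0, 0, 0, 0, 0, 0, 0, 0, 0, 0, 0, 0, -0.01, 0, 0, 0, 0, 0, -0.03, 0, 0, 0, 0, 0, -0.03, 0, 0, 0, 0, 0, -0.02, 0, 0, 0, 0.025, 0, 0, 0, 0, 0, 0.035, 0, 0, 0, 0, 0, 0.035, 0, 0, 0, 0, 0, 0.02, 0, 0, 0, 0, 0]' --jaw 1

```text
t: 20.15
ee_pos: [0.5715, -0.05, 0.083]
eef_rot: [-3.141, -0.002, -1.599]
wrist_force: [0.3, -0.2, 0.4]
opening: 1.001
```

servo_tool --rows '[0, 0, 0.01, 0, 0, 0, 0, 0, 0.02, 0, 0, 0, 0, 0, 0.02, 0, 0, 0, 0, 0, 0.01, 0, 0, 0, 0, 0, 0, 0, 0, 0]'

```text
t: 20.65
ee_pos: [0.57, -0.0449, 0.0207]
eef_rot: [3.138, 0.001, -1.595]
wrist_force: [-0.2, -0.1, -0.0]
opening: 1.0
```

```bash
python3 go.py .571 -.0465 -0.009 -1.595;  python3 - <<'E'
from h import *
c=grab('scene')
cv2.imwrite('pics/s12.png',cv2.resize(c['color'][130:270,160:400,::-1],None,fx=3.3,fy=3.3,interpolation=cv2.INTER_CUBIC))
E
```

```text
t 20.65 tcp [ 0.57   -0.0449  0.0207] rpy [ 3.1385e+00  9.0000e-04 -1.5945e+00] q [ 0.45  0.36 -0.49  1.83  0.2   1.   -1.71]
F [-0.25 -0.09 -0.04] T [0.07 0.04 0.01] open 1.0
world d [ 0.001  -0.0016 -0.0297] tool d [ 0.0016 -0.0011  0.0297] dist 0.03
tool turn [0.0031 0.0009 0.0005] tool d after turn [ 0.0016 -0.001   0.0297]
```

View pics/s12.png

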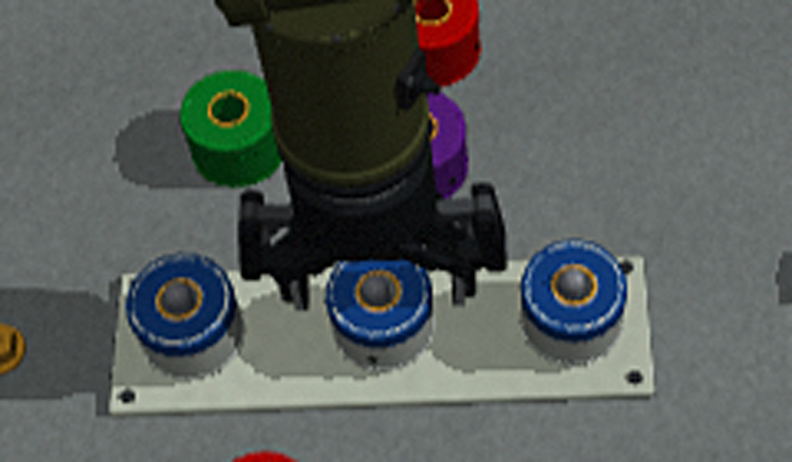

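servo_tool --rows '[0.001, 0, 0.013, 0, 0, 0, 0, 0, 0.011, 0, 0, 0, 0, 0, 0.005, 0, 0, 0, 0, 0, 0, 0, 0, 0]'

```text
t: 21.1
ee_pos: [0.5704, -0.0471, -0.0079]
eef_rot: [3.139, 0.0, -1.596]
wrist_force: [0.1, 0.8, 0.7]
opening: 1.001
```

servo_tool --rows '[0, 0, 0, 0, 0, 0, 0, 0, 0, 0, 0, 0, 0, 0, 0, 0, 0, 0, 0, 0, 0, 0, 0, 0, 0, 0, 0, 0, 0, 0]' --jaw 0.2 --squeeze 20

```text
t: 21.6
ee_pos: [0.5719, -0.0468, -0.0061]
eef_rot: [-3.14, 0.0, -1.596]
wrist_force: [0.1, 1.0, 3.9]
opening: 0.72
```

servo_tool --rows '[0, 0, 0, 0, 0, 0, 0, 0, 0, 0, 0, 0, 0, 0, 0, 0, 0, 0, 0, 0, -0.01, 0, 0, 0, 0, 0, -0.015, 0, 0, 0, 0, 0, -0.02, 0, 0, 0, 0, 0, -0.025, 0, 0, 0, 0, 0, -0.025, 0, 0, 0, 0, 0, -0.025, 0, 0, 0, 0, 0, -0.025, 0, 0, 0, 0, 0, -0.025, 0, 0, 0]' --jaw -0.2 --squeeze 60

```text
t: 22.7
ee_pos: [0.5704, -0.0474, 0.1643]
eef_rot: [3.14, -0.0, -1.596]
wrist_force: [-0.2, -0.4, -7.0]
opening: 0.712
```

servo_tool --rows '[0, 0, -0.02, 0, 0, 0, 0, 0, -0.012, 0, 0, 0, 0, 0, -0.007, 0, 0, 0, 0, 0, 0, 0, 0, 0, 0, 0, 0, 0, 0, 0, 0, 0, 0, 0, 0, 0, 0, 0, 0, 0, 0, 0, 0, 0, 0, 0, 0, 0]'

```text
t: 23.5
ee_pos: [0.571, -0.0471, 0.2016]
eef_rot: [3.14, 0.0, -1.596]
wrist_force: [0.8, -0.2, -6.1]
opening: 0.712
```

```bash
python3 go.py .571 -.0465 0.2 -1.595;  python3 - <<'E'
from h import *
c=grab('scene');t=grab('top')
print(observe()['wrist_force'])
cv2.imwrite('pics/s13.png',cv2.resize(c['color'][60:310,100:440,::-1],None,fx=2.3,fy=2.3,interpolation=cv2.INTER_CUBIC))
cv2.imwrite('pics/t13.png',t['color'][...,::-1])
for n,q in(('s',c),('t',t)):
    X=cloud(q);h=cv2.cvtColor(q['color'],cv2.COLOR_RGB2HSV)
    m=(h[...,0]>100)&(h[...,0]<125)&(h[...,1]>120)
    for y0 in(-.16,-.047,.068):
        k=m&(abs(X[...,1]-y0)<.035)&(abs(X[...,0]-.57)<.05)&(X[...,2]<.3)
        p=X[k]
        if len(p)>20: print(n,y0,len(p),'z pct',np.percentile(p[:,2],[5,50,90,97]).round(4),p.min(0).round(3),p.max(0).round(3))
E
```

```text
t 23.5 tcp [ 0.571  -0.0471  0.2016] rpy [ 3.1405e+00  2.0000e-04 -1.5959e+00] q [ 0.49  0.2  -0.51  1.64  0.1   1.33 -1.64]
F [ 0.75 -0.23 -6.14] T [-0.03 -0.03 -0.02] open 0.712
world d [-0.      0.0006 -0.0016] tool d [-0.0006  0.0001  0.0016] dist 0.002
tool turn [ 0.0011  0.0002 -0.0009] tool d after turn [-0.0006  0.0001  0.0016]
[ 0.24938284 -0.37297067 -6.26323537]
s -0.16 531 z pct [0.0555 0.0645 0.0665 0.0675] [ 0.541 -0.195  0.051] [ 0.601 -0.133  0.069]
s -0.047 579 z pct [0.2619 0.2714 0.2731 0.274 ] [ 0.561 -0.082  0.248] [ 0.602 -0.012  0.3  ]
s 0.068 541 z pct [0.0561 0.0646 0.0666 0.0675] [0.544 0.037 0.05 ] [0.606 0.098 0.069]
t -0.047 37 z pct [0.2688 0.2712 0.2729 0.2736] [ 0.538 -0.043  0.268] [ 0.556 -0.02   0.274]
t 0.068 320 z pct [0.0611 0.064  0.0658 0.0669] [0.544 0.044 0.058] [0.6   0.096 0.069]
```

View pics/s13.png

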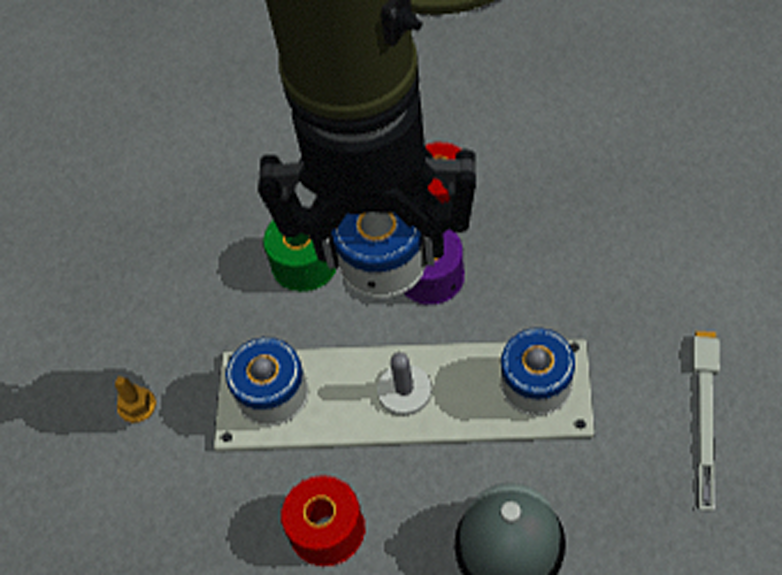

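View pics/t13.png

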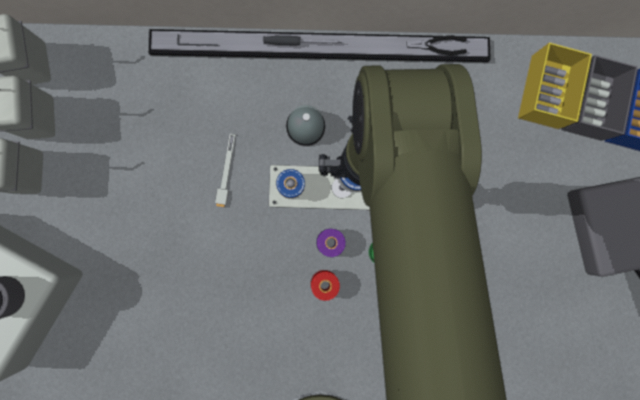

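The lid top is at z≈0.2715, so the tin centre is at ≈0.249. Both lighter tins have lids at 0.0645 (fully down), and the dome, port and sensor arm are in place. I'll settle, check level and stillness, then hand in.

servo_tool --rows '[0, 0, 0, 0, 0, 0, 0, 0, 0, 0, 0, 0, 0, 0, 0, 0, 0, 0, 0, 0, 0, 0, 0, 0, 0, 0, 0, 0, 0, 0, 0, 0, 0, 0, 0, 0]'

```text
t: 24.2
ee_pos: [0.5714, -0.0472, 0.2023]
eef_rot: [3.142, -0.0, -1.596]
wrist_force: [0.2, 0.1, -6.5]
opening: 0.713
```

```bash
python3 - <<'E'
from h import *
c=grab('scene');X=cloud(c);h=cv2.cvtColor(c['color'],cv2.COLOR_RGB2HSV)
k=(h[...,0]>100)&(h[...,0]<125)&(h[...,1]>120)&(abs(X[...,2]-.2715)<.004)
p=X[k];s=np.linalg.lstsq(np.c_[p[:,:2]-p[:,:2].mean(0),np.ones(len(p))],p[:,2],rcond=None)[0];print('slopes,z',s.round(4),len(p))
o=observe();print(o['t'],abs(o['qd']).max(),o['wrist_force'],o['opening'],o['ee_pos'])
print(close_job())
E
```

```text
slopes,z [-0.0451  0.0018  0.2723] 457
24.25 0.0012842006599605735 [-0.74100583 -0.47335482 -6.13724914] 0.71251160273464 [ 0.57139105 -0.04711269  0.20230917]
the job is handed in; nothing more can be done
None
```

I hefted all three tins. The one on the middle post is the full one, and the job was handed in at about 24 s with it held up in the gripper.

| Post | Weight felt | Mass | Where it ended |
|---|---|---|---|
| −y end (seat0) | about 3.0 N | about 0.30 kg | back on its post, fully down |
| middle (seat1) | about 6.2 N | about 0.63 kg | held in the gripper |
| +y end (seat2) | about 3.5 N | about 0.36 kg | back on its post, fully down |

**Last checks:**
- **Height:** the held tin's lid top is at about 0.272 m, so its centre is about 0.249 m above the bench.
- **Stillness:** the arm is still, with joint speeds up to 0.0013 rad/s. The grip is unchanged.
- **Lighter tins:** both have their lids at 0.0645 m, the same as when they started.
- **Bystanders:** the dome, brass port and sensor arm look unmoved in the final pictures. I compared them by eye only.

**Checks that disagreed:**
- **Tool height:** the reported tool z read about 45–47 mm lower than the cameras and contact showed. I used the camera heights for grasping and for the final 25 cm.
- **Level:** a plane fit to the visible lid gave a slope of −0.045 in x, about 2.6°, and 0.002 in y. The fit includes some rim pixels, and the tool orientation reads level to within 0.001 rad. I take it as mostly measurement bias, but I did not check that separately.

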